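# Prop open the valve parts chest

## Task

Lift the lid of the valve parts chest all the way up, where its stiff hinge holds it, then take the prop rod by its black knob and swing its ball foot forward along the rail on the chest's side, feeling for the holding hole until the foot drops fully home. Leave the lid resting on the seated rod. Be gentle: press the rod only lightly on the rail, never let the lid drop, and leave the other things on the counter where they are.

Things in the scene. Friction and masses are not known exactly. Their poses are not given: they have to be found in the camera images.
- chest: Grey painted steel parts chest, fixed to the counter: 240 (x, front to rear) by 200 (y) by 100 mm high, open on top under its lid. Origin: centre of its underside, on the counter. x points from the chest's front to its rear (away from the robot), y to its left, z up. Its place and yaw change from start to start.
- lid (a joint): Opening angle of the chest's lid in rad: 0 closed, 1.25 at its stop. The lid is a 244 x 204 x 6 mm, about 0.6 kg plate; the lower face lies at z = 100 mm when closed. The hinge is stiff (friction about 0.42 N m): the lid stays where it is left above about 1.1 rad and sinks shut when left unpropped below about 0.8 rad. With the foot seated in the hole the lid stands at about 0.67 to 0.76 rad.
- lid_hinge (a point): Point on the lid's hinge axis, which runs along the chest's y: at chest x = +120, y = 0, z = 100.5 mm. The lid opens by its front edge rising and swinging back.
- lid_handle (a point): Middle of the steel bar handle on top of the lid near its front edge: round bar 11 mm thick, 60 mm long, along the chest's y, its centre line 35 mm over the lid's top face. In the lid it lies 220 mm in front of the hinge axis and 41 mm above it (square to the plate).
- prop_pivot (a point): Pivot pin of the prop rod on the right (chest -y) edge of the lid: in the lid 215 mm in front of the hinge axis and 3 mm above it; its chest y is always -114 mm. The rod turns freely about this pin, in the upright plane chest y = -114 mm, and hangs plumb when the lid is up.
- prop_foot (a point): Centre of the 12 mm ball foot at the free end of the steel prop rod (7 mm thick), 205 mm from the pivot. With the lid closed the foot lies on the rear end of the rail. When seated in the hole its centre is 4 mm under the rail's top face (chest z = 46 mm); on top of the rail it is 6 mm over it (chest z = 56 mm).
- prop_knob (a point): Middle of the rod's black knob, a cylinder 18 mm across and 36 mm long lying along the chest's y that sticks out to the right (chest -y): on the rod's line 55 mm from the foot's centre towards the pivot, and 58 mm outwards (chest y = -172 mm). Grip it across, fingers closing along the chest's x; it may turn between the fingers.
- rail: Steel rail along the chest's right side, with a steel strip clamped on it, 24 mm wide, centred at chest y = -114 mm, flat top at chest z = 50 mm. This body's origin and axes are the chest's. The strip has one holding hole near its front end: square, 17 mm wide, 10 mm deep, small bevel. More than 25 N on the rail is too hard.
- rail_top (a point): Point on the strip's top face at chest x = 0, y = -114, z = 50 mm. The strip was clamped by hand: the hole's centre lies anywhere from 75 to 115 mm in front of this point (chest x -75 to -115 mm), another place at each start and not measured: slide the foot along the strip to find it. The strip ends 25 mm in front of the hole.
- valve_core: Bystander: copper valve core, 14 mm across, 50 mm tall, standing to the right of the chest.
- bead_pad: Bystander: black plastic bead breaker pad, 100 x 50 x 14 mm, lying to the left of the chest.
- gauge: Bystander: nickel pressure gauge, 62 mm across, 26 mm thick, with a short stem, lying to the left of the chest.
- cap_cup: Bystander: steel cup, 70 mm across, 60 mm tall.
- sealant: Bystander: grey plastic bottle, 52 mm across, 130 mm tall.
- driver: Bystander: screwdriver lying on the counter.
- patch_tin: Bystander: low aluminium tin, 70 mm across, 50 mm tall.

How it is judged (in metres and radians):
On the way, in this order (a step that is already met when the one before it is completed fails the run):
1. the lid has been lifted well up (past 1.05 rad) (value of joint lid above 1.05 rad), for 0.2 s.
2. the rod's foot has dropped into the holding hole of the rail (z of prop_foot in the frame of chest below 0.049 m and x of prop_foot in the frame of chest between -0.13 and -0.06 m), for 0.2 s.
At the end, for the whole second after the job is handed in: The foot of the prop rod sits in the holding hole, its centre at least 1 mm below the rail's top face (fully home is 4 mm below), the lid stands on the rod between 0.6 and 0.85 rad and is at rest, and the robot has let go (all of step 2 and value of joint lid between 0.6 and 0.85 rad and velocity of joint lid between -0.05 and 0.05 rad/s); the robot touches nothing.
It fails at once if the rod (or the robot) presses on the rail with more than 25 N (contact force between rail and anything else above 25 N).
It fails at once if the lid drops (falls faster than 1.5 rad/s) (velocity of joint lid below -1.5 rad/s).
It fails at once if a bystander is moved by more than 20 mm (distance of any of valve_core, bead_pad, gauge, cap_cup, sealant, driver, patch_tin from where it was at the start of the episode above 0.02 m).
It also fails if it takes over 72 s, if anything falls off the work surface, if the arm or the gripper's body presses on something with over 40 N, if the wrist force passes 120 N, or if a joint passes its speed limit or range.

## Robot

A 6-joint arm with a two-finger parallel gripper is mounted at the origin on the work surface. World frame = base frame: x ahead of the robot, y to its left, z up, the work surface at z = 0. Lengths are in mm, angles in rad, forces in N, time in s.
With the tool pointing down it reaches from about 325 to 850 mm from the base axis. Payload 15.5 kg.
Tool frame: the origin (TCP) lies on the centre line of the jaws, within the pads' length; the fingertips stand 25 mm ahead of it and the grasp point (between the pads) lies 6 mm ahead of it; z points along the fingers, y is the direction in which the jaws open and shut (so a half turn about z gives the same grasp; the last joint's range is limited). The gripper opens to 91 mm and grips with 3 to 60 N. Pads are 32 mm wide; open, the fingers measure 118 mm over their backs; the gripper's body (76 mm by 178 mm) begins 60 mm behind the grasp point.
Start: joints at [-1.423, 0.494, 1.345, -0, 1.302, -0.096], TCP at [150.264, -606.669, 238.915] pointing down, gripper open.
Joint ranges: [-2.91, 2.91], [-0.82, 2.16], [0.22, 2.67], [-1.22, 4.37], [0.12, 2.79], [-3.08, 3.08]. Speed limits (rad/s): [1.89, 1.89, 2.57, 3.01, 3.01, 3.01].

## Interface

Orientations are given as a unit quaternion [w, x, y, z].
In Python, from workcell import bot, optics gives the robot as it stands.
- The arm moves only by the tool servo_tool, never from a script. Its argument "series" is a list of rows, each a list of 7 numbers: the turn, a rotation vector about the world's x, y, z each as a share of 2 rad, from -1 to 1, then the shift along the world's x, y, z each as a share of 15 cm, from -1 to 1, then the finger opening in mm, from 0 to 91.2. In form: [[wx, wy, wz, tx, ty, tz, gripper], ...]. A call has 1 to 10 rows; each row is the pose to reach, as a shift and turn from the pose commanded when the call began; what a row does not reach only later rows make up. A row lasts 1/8 s, in which the tool goes at most 62.5 mm and 10.7 degrees, less where a joint would pass 70% of its speed; a pose out of reach is approached as far as the arm can. A call with a number of a shift or a turn outside -1 to 1 is refused whole. A call with a gripper value outside its range is refused whole. The fingers move at their own pace and stop on an object; "force" is the grip in N (left out, the last holds). Time passes only in rows, so rows that repeat a pose let the fingers close. It gives the time, the measured TCP pose, the force and the opening at its end, in the units of the state.
- bot.observe(): the state, without advancing time (a new reading comes with each control period).
- optics.grab_frame(name): name is "scene" or "top" or "wrist"; returns the picture (384x512x3 uint8, red, green, blue); there is no depth.
- optics.camera_info(name): a dict with "fx", "fy", "cx", "cy" (pixels), "k1" (the pictures are not rectified: a ray, as slopes to the right and down, at radius r is drawn at 1 + k1 r^2 times it, then the intrinsics apply), "R" (3x3) and "t" (3): a world point X has camera coordinates R X + t. Camera axes: x right, y down, z forward; pixel columns grow to the right and rows downward; lengths in mm; the calibration is good to about 2 mm. A picture is of the moment at which its call begins: read the wrist's pose just before it. camera_info takes no time and is no camera call; for the wrist camera it gives the pose at the moment of the call.
- bot.finish_job(): hands the job in, once; it reports no verdict.
The state is a dict: "time": time; "joint_pos": joint angles; "qvel": joint speeds; "joint_torque": joint torques, N m; "tool_pos": TCP position; "orientation": TCP orientation; "ft_force": force on the tool from outside, world axes, zero at the start; "ft_torque": the same for the moment, N m; "width": opening from 0.0 (shut) to 1.0 (fully open).
Only numpy, scipy, OpenCV 4.12 (cv2) and the standard library are available. Lean on these libraries where they do the work, as an engineer would, in place of code of your own. Each camera call takes 0.05 s, during which the arm holds its last target. There are 200 camera calls.

## Working session

There is one attempt and no reset: what is moved stays moved. The work goes in short steps, Python scripts to look and compute and a tool call to move; the robot and the scene stay as the last step left them, time stands still between calls to the robot, and variables do not carry over. Pictures are saved under pics/ and viewed, about 8 in all and at most 12, crops included, and the job is handed in when it is done.

Besides the shell and the picture viewer there is one more tool, called after "Call:" in YAML: its name, and indented under it one key for each argument. servo_tool: Moves the arm, as the interface text tells. Shift numbers are shares of 15 cm and turn numbers shares of 2 rad, none past 1 either way. Its arguments: {"type":"object","properties":{"series":{"type":"array"},"force":{"type":"number"}},"required":["series"]}

```bash
ls; mkdir -p pics; python3 - <<'E'
from workcell import bot, optics
import cv2,numpy as np
for n in("scene","top"):
    im=optics.grab_frame(n)[:,:,::-1]; cv2.imwrite(f"pics/{n}0.png",cv2.resize(im,(768,576),interpolation=cv2.INTER_CUBIC))
    cv2.imwrite(f"raw_{n}.png",im)
    c=optics.camera_info(n);R=np.array(c["R"]);print(n,{k:c[k] for k in("fx","fy","cx","cy","k1")},(-R.T@np.array(c["t"])).round(),R.round(3).tolist())
print(bot.observe())
E
```

```text
pics
scene {'fx': 484.001842658566, 'fy': 484.001842658566, 'cx': 249.6144202309408, 'cy': 194.89903286565436, 'k1': 0.017232895827659397} [1529.  879. 1441.] [[-0.669, 0.743, 0.002], [0.535, 0.484, -0.692], [-0.515, -0.462, -0.722]]
top {'fx': 352.70024049408335, 'fy': 352.70024049408335, 'cx': 258.8713845795998, 'cy': 193.69676666753156, 'k1': -0.08295287175005776} [ 434.   39. 1170.] [[0.017, -1.0, 0.005], [-0.99, -0.018, -0.137], [0.137, -0.003, -0.991]]
{'time': 0.1, 'joint_pos': array([-1.42351171e+00,  4.94098093e-01,  1.34603784e+00, -3.59605454e-05,
        1.30248375e+00, -9.54961160e-02]), 'qvel': array([ 0.00186786, -0.0023282 , -0.00361689,  0.00022475,  0.00134756,
       -0.00020727]), 'joint_torque': array([ 4.70579471e-04, -8.80241060e+01, -3.82544124e+01,  7.11824675e-02,
        4.82525944e-02, -1.22565169e-05]), 'tool_pos': array([ 150.20269958, -606.37966844,  238.42275872]), 'orientation': array([-5.12896124e-04,  9.92640523e-01,  1.21097183e-01, -3.06243242e-05]), 'ft_force': array([ 0.60720915,  0.0034495 , -0.40593203]), 'ft_torque': array([0.01318193, 0.05226302, 0.05373244]), 'width': 0.9961088302980717}
```

View pics/top0.png

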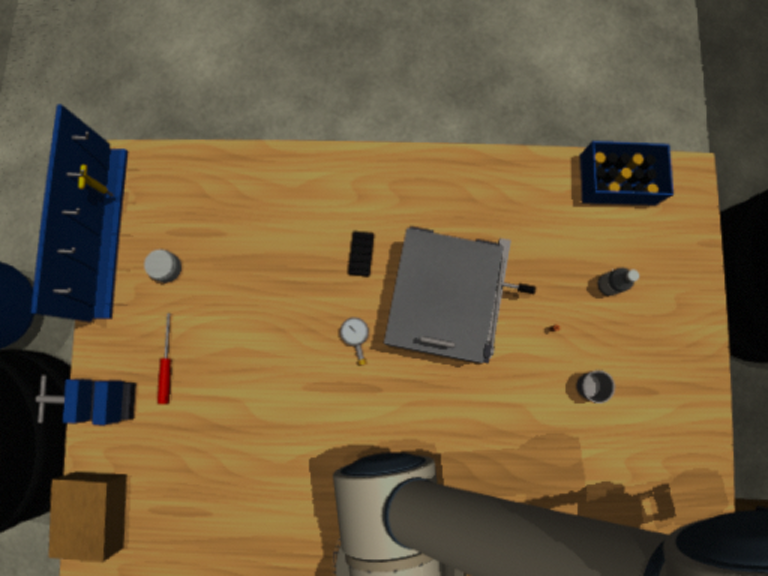

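View pics/scene0.png

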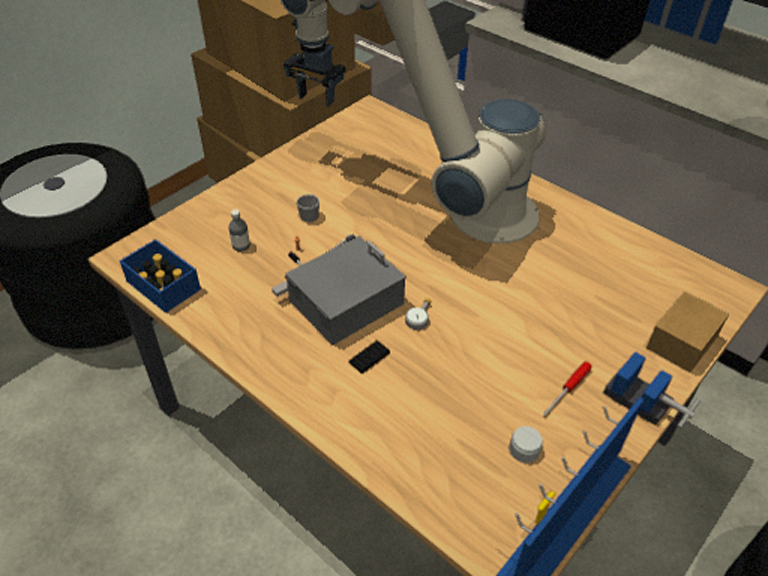

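```bash
cat > h.py <<'E'
import numpy as np,cv2
from workcell import bot, optics
def cam(n):
    c=optics.camera_info(n);K=np.array([[c["fx"],0,c["cx"]],[0,c["fy"],c["cy"]],[0,0,1]])
    return K,np.array([c["k1"],0,0,0.]),np.array(c["R"]),np.array(c["t"])
def rays(n,px,C=None):
    K,d,R,t=C or cam(n); p=np.array(px,float).reshape(-1,1,2)
    u=(p[:,0]-[K[0,2],K[1,2]])/[K[0,0],K[1,1]]; s=u.copy()
    for _ in range(20): s=u/(1+d[0]*(s**2).sum(1,keepdims=True))
    D=np.c_[s,np.ones(len(s))]@R; return -R.T@t,D/np.linalg.norm(D,axis=1,keepdims=True)
def plane(n,px,z,C=None):
    o,D=rays(n,px,C); return o+D*((z-o[2])/D[:,2])[:,None]
def proj(n,X,C=None):
    K,d,R,t=C or cam(n); return cv2.projectPoints(np.array(X,float).reshape(-1,3),cv2.Rodrigues(R)[0],t,K,d)[0][:,0]
E
python3 - <<'E'
from h import *
im=cv2.imread("raw_top.png");hsv=cv2.cvtColor(im,cv2.COLOR_BGR2HSV)
roi=np.zeros(im.shape[:2],np.uint8);roi[140:250,245:345]=1
print(im[200,300],im[155,330],im[180,337],im[230,260],im[192,350])
m=((hsv[...,1]<60)&(im[...,1]>60)&(roi>0)).astype(np.uint8)
m=cv2.morphologyEx(m,cv2.MORPH_OPEN,np.ones((5,5)))
c=max(cv2.findContours(m,0,2)[0],key=cv2.contourArea)
P=plane("top",c[:,0],106)[:,:2].astype(np.float32)
r=cv2.minAreaRect(P);print("lid",r)
k=np.argwhere((im.max(2)<45)&(np.indices(m.shape)[1]>342)&(np.indices(m.shape)[1]<360)&(np.indices(m.shape)[0]>185)&(np.indices(m.shape)[0]<198))[:,::-1]
print("knob",len(k),k.mean(0),plane("top",[k.mean(0)],72))
v=im[130:260,235:370].copy()
cv2.drawContours(v,[c-np.array([235,130])],-1,(0,0,255),1) if 0 else None
cv2.imwrite("pics/crop.png",cv2.resize(v,None,fx=5.5,fy=4.5,interpolation=cv2.INTER_CUBIC))
E
```

```text
[84 85 86] [ 66 129 164] [ 80 117 150] [38 46 52] [13 12 13]
lid ((582.5457153320312, -84.82247924804688), (216.1608123779297, 256.3078308105469), 79.8610610961914)
knob 46 [350.63043478 192.32608696] [[ 595.00835832 -254.51138408   72.        ]]
```

View pics/crop.png

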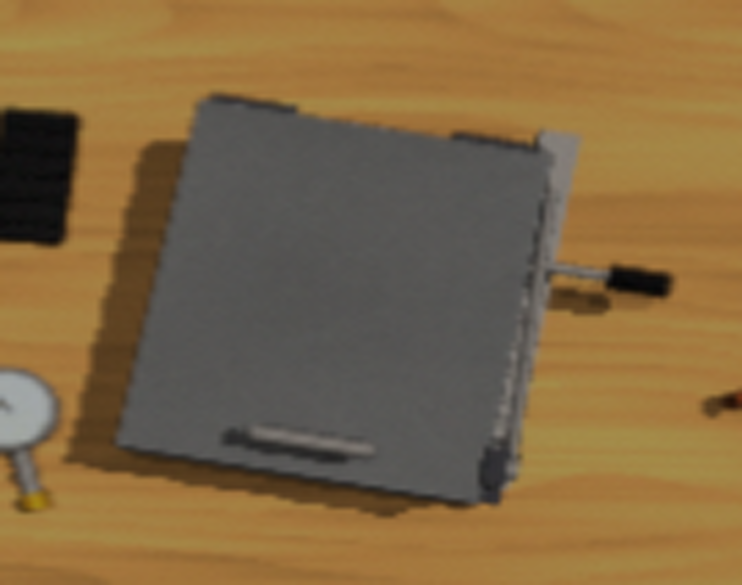

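```bash
python3 - <<'E'
from h import *
u=lambda x,y:(235+x/5.5-.5+.09,130+y/4.5-.5+.11)
C=plane("top",[u(205,100),u(550,152),u(484,500),u(118,444)],106)
H=plane("top",[u(247,432),u(372,450)],143+3);K=plane("top",[u(607,279),u(672,286)],70)
print(C.round(1));print([np.linalg.norm(C[i]-C[i-3]).round(1) for i in range(4)])
print("H",H.round(1),H.mean(0).round(1),"K",K.round(1),K.mean(0).round(1))
# chest-frame fit: lid rear edge at x=+122?, hinge at 120 ; lid centre x ~0
src=np.array([[122,102],[122,-102],[-122,-102],[-122,102],[-100,0],[51,-172]],float)
dst=np.r_[C[:,:2],[H.mean(0)[:2]],[K.mean(0)[:2]]]
a=src-src.mean(0);b=dst-dst.mean(0)
U,S,V=np.linalg.svd(a.T@b);R=(U@V).T;t=dst.mean(0)-R@src.mean(0)
print("yaw",np.arctan2(R[1,0],R[0,0]),"t",t);print((dst-src@R.T-t).round(1))
E
```

```text
[[ 712.5   -2.   106. ]
 [ 679.7 -197.   106. ]
 [ 441.5 -157.9  106. ]
 [ 475.7   42.7  106. ]]
[np.float64(197.7), np.float64(241.4), np.float64(203.5), np.float64(241.0)]
H [[483.  -25.3 146. ]
 [472.4 -91.3 146. ]] [477.7 -58.3 146. ] K [[ 597.3 -236.9   70. ]
 [ 593.  -274.7   70. ]] [ 595.1 -255.8   70. ]
yaw -0.1765273849302488 t [576.77828824 -77.93303755]
[[-2.3 -3.1]
 [ 0.8  2.8]
 [ 2.8 -1. ]
 [ 1.1 -1.2]
 [-0.6  2.1]
 [-1.7  0.4]]
```

Call:
servo_tool:
  series:
    - [0,0,0.144,0.547,0.91,0,70]
    - [0,0,0.144,0.547,0.91,0,70]
    - [0,0,0.144,0.547,0.91,0,70]
    - [0,0,0.144,0.547,0.91,0,70]

```text
time: 0.6
tool_pos: [233.3, -468.0, 238.9]
orientation: [-0.001, 0.965, 0.263, 0.0]
ft_force: [-0.4, -0.2, -0.2]
width: 0.769
```

Call:
servo_tool:
  series:
    - [0,0,0.144,0.547,0.91,0,70]
    - [0,0,0.144,0.547,0.91,0,70]
    - [0,0,0.144,0.547,0.91,0,70]
    - [0,0,0.144,0.547,0.91,0,70]

```text
time: 1.1
tool_pos: [315.1, -332.6, 238.9]
orientation: [-0.0, 0.917, 0.399, 0.0]
ft_force: [-0.6, 0.4, -0.5]
width: 0.77
```

Call:
servo_tool:
  series:
    - [0,0,0.144,0.547,0.91,0,70]
    - [0,0,0.144,0.547,0.91,0,70]
    - [0,0,0.144,0.547,0.91,0,70]
    - [0,0,0.144,0.547,0.91,0,70]

```text
time: 1.6
tool_pos: [397.3, -196.9, 238.9]
orientation: [0.0, 0.85, 0.526, 0.0]
ft_force: [-1.4, 0.1, 0.3]
width: 0.769
```

Call:
servo_tool:
  series:
    - [0,0,0.144,0.547,0.91,0,70]
    - [0,0,0.144,0.547,0.91,0,70]
    - [0,0,0.144,0.547,0.91,0,70]
    - [0,0,0.144,0.547,0.91,0,70]
    - [0,0,0.144,0.547,0.91,0,70]
    - [0,0,0.144,0.547,0.91,0,70]

```text
time: 2.35
tool_pos: [478.1, -62.1, 238.9]
orientation: [0.0, 0.767, 0.641, -0.0]
ft_force: [-1.1, 0.3, -0.2]
width: 0.768
```

```bash
python3 - <<'E'
from h import *
C=cam("wrist");im=optics.grab_frame("wrist")[:,:,::-1];v=cv2.resize(im,(768,576));
a=-.1765;t=np.array([576.8,-77.9]);R=np.array([[np.cos(a),-np.sin(a)],[np.sin(a),np.cos(a)]])
for p,z in[((-100,-30),141.5),((-100,30),141.5),((-100,0),141.5),((-122,102),106),((-122,-102),106),((51,-172),69),((122,102),106)]:
    q=proj("wrist",[*(R@p+t),z],C)[0]*1.5;print(p,q.round());cv2.circle(v,tuple(int(x) for x in q),4,(0,0,255),1) if abs(q).max()<2000 else 0
cv2.imwrite("pics/w1.png",v);s=bot.observe();print(s["tool_pos"],s["orientation"],s["joint_pos"],s["time"])
E
```

```text
(-100, -30) [375. 355.]
(-100, 30) [375. 255.]
(-100, 0) [375. 307.]
(-122, 102) [338. 124.]
(-122, -102) [345. 427.]
(51, -172) [554. 474.]
(122, 102) [749. 124.]
[478.15032246 -61.92801408 238.92884845] [ 1.38696669e-05  7.67115804e-01  6.41508642e-01 -7.35892585e-05] [-2.52637337e-01  2.93797856e-01  1.68661521e+00 -1.48039056e-04
  1.16124276e+00 -7.47086508e-02] 2.4
```

View pics/w1.png

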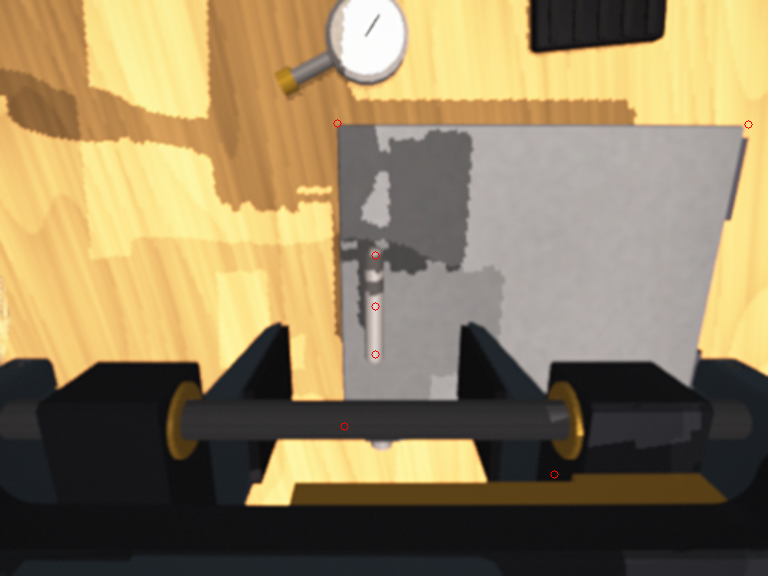

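Call:
servo_tool:
  series:
    - [0,0,0,0,0.01,-0.3,50]
    - [0,0,0,0,0.01,-0.5,40]
    - [0,0,0,0,0.01,-0.61,40]
    - [0,0,0,0,0.01,-0.61,40]
    - [0,0,0,0,0.01,-0.61,30]
    - [0,0,0,0,0.01,-0.61,20]
    - [0,0,0,0,0.01,-0.61,0]
    - [0,0,0,0,0.01,-0.61,0]
    - [0,0,0,0,0.01,-0.61,0]
    - [0,0,0,0,0.01,-0.61,0]
  force: 25

```text
time: 3.65
tool_pos: [478.2, -59.2, 147.8]
orientation: [0.0, 0.766, 0.642, -0.0]
ft_force: [-3.3, -0.4, 7.2]
width: 0.117
```

```bash
cat >> h.py <<'E'
from scipy.optimize import fsolve
YAW=-.1765;T0=np.array([576.8,-77.9,0.])
RZ=np.array([[np.cos(YAW),-np.sin(YAW),0],[np.sin(YAW),np.cos(YAW),0],[0,0,1]])
def W(p): return RZ@np.array(p,float)+T0
def lidpt(th,f,u,y=0): return np.array([120-f*np.cos(th)+u*np.sin(th),y,100.5+f*np.sin(th)+u*np.cos(th)])
E
python3 - <<'E'
from h import *
p0=W(lidpt(0,220,41))
for th in np.arange(0,1.21,.1): print(round(th,1),((W(lidpt(th,220,41))-p0)).round(1),((W(lidpt(th,220,41))-p0)/150).round(3))
print(bot.observe())
E
```

```text
0.0 [0. 0. 0.] [0. 0. 0.]
0.1 [ 5.1 -0.9 21.8] [ 0.034 -0.006  0.145]
0.2 [12.3 -2.2 42.9] [ 0.082 -0.015  0.286]
0.3 [21.6 -3.9 63.2] [ 0.144 -0.026  0.421]
0.4 [32.8 -5.9 82.4] [ 0.219 -0.039  0.55 ]
0.5 [ 45.9  -8.2 100.5] [ 0.306 -0.055  0.67 ]
0.6 [ 60.6 -10.8 117.1] [ 0.404 -0.072  0.78 ]
0.7 [ 76.9 -13.7 132.1] [ 0.513 -0.091  0.881]
0.8 [ 94.6 -16.9 145.4] [ 0.631 -0.113  0.969]
0.9 [113.6 -20.3 156.8] [ 0.757 -0.135  1.045]
1.0 [133.5 -23.8 166.3] [ 0.89  -0.159  1.109]
1.1 [154.3 -27.5 173.7] [ 1.029 -0.183  1.158]
1.2 [175.7 -31.3 178.9] [ 1.171 -0.209  1.193]
{'time': 3.65, 'joint_pos': array([-2.46988122e-01,  4.19490528e-01,  1.79986282e+00, -2.09525285e-04,
        9.22280999e-01, -7.09912512e-02]), 'qvel': array([ 0.00143923, -0.00103608,  0.00096442, -0.00035688, -0.00031286,
        0.00054598]), 'joint_torque': array([ 3.71355498e-01, -6.59425592e+01, -2.69485492e+01,  3.60512137e-01,
       -1.11783229e+00, -1.66286045e-02]), 'tool_pos': array([478.2403634 , -59.17282462, 147.84041337]), 'orientation': array([ 3.20570148e-05,  7.66474097e-01,  6.42275214e-01, -7.98622874e-05]), 'ft_force': array([-3.27428211, -0.42087637,  7.18397242]), 'ft_torque': array([-0.09570814,  0.55593068,  0.04742434]), 'width': 0.11658731919104887}
```

Call:
servo_tool:
  series:
    - [0,0,0,0.016,-0.003,0.07,0]
    - [0,0,0,0.034,-0.006,0.145,0]
    - [0,0,0,0.082,-0.015,0.286,0]
    - [0,0,0,0.144,-0.026,0.421,0]
    - [0,0,0,0.219,-0.039,0.55,0]
    - [0,0,0,0.306,-0.055,0.67,0]
    - [0,0,0,0.404,-0.072,0.78,0]
    - [0,0,0,0.513,-0.091,0.881,0]
    - [0,0,0,0.631,-0.113,0.969,0]
    - [0,0,0,0.631,-0.113,0.969,0]

```text
time: 4.9
tool_pos: [573.6, -76.1, 296.3]
orientation: [0.001, 0.766, 0.642, 0.001]
ft_force: [-14.0, 2.3, 32.4]
width: 0.112
```

```bash
python3 - <<'E'
from h import *
s=bot.observe();print(s["ft_force"],s["ft_torque"],s["tool_pos"],s["qvel"])
im=optics.grab_frame("scene")[:,:,::-1];cv2.imwrite("pics/s2.png",cv2.resize(im[80:260,130:330],None,fx=3.5,fy=3.3,interpolation=cv2.INTER_CUBIC))
s=bot.observe();print(s["ft_force"],s["tool_pos"])
E
```

```text
[-13.99494761   2.26091333  32.36723018] [0.36873184 2.32806919 0.02824146] [573.56083975 -76.11601145 296.26040447] [-0.00139661 -0.00943347  0.02397529 -0.00049343 -0.02944214  0.00082119]
[-12.24342086   2.22875566  31.08946027] [573.49654056 -76.08831064 296.23862314]
```

View pics/s2.png

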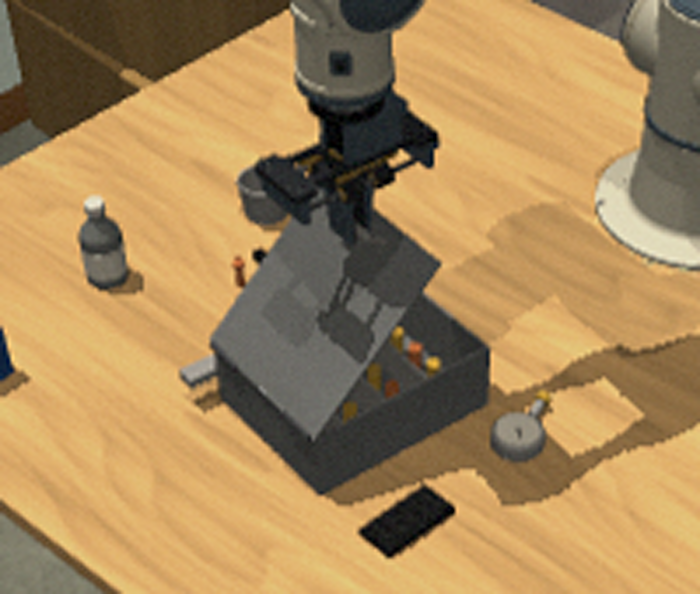

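Call:
servo_tool:
  series:
    - [0,0,0,-0.01,0,0.02,0]
    - [0,0,0,0.05,-0.01,0.06,0]
    - [0,0,0,0.117,-0.023,0.095,0]
    - [0,0,0,0.18,-0.035,0.128,0]
    - [0,0,0,0.252,-0.046,0.16,0]
    - [0,0,0,0.252,-0.046,0.16,0]

```text
time: 5.7
tool_pos: [611.8, -83.0, 318.2]
orientation: [0.001, 0.766, 0.642, 0.001]
ft_force: [-2.8, 2.9, 5.7]
width: 0.112
```

Call:
servo_tool:
  series:
    - [0,0,0,0.07,-0.012,0.027,0]
    - [0,0,0,0.141,-0.025,0.05,0]
    - [0,0,0,0.213,-0.037,0.068,0]
    - [0,0,0,0.285,-0.05,0.085,0]
    - [0,0,0,0.285,-0.05,0.085,0]
    - [0,0,0,0.285,-0.05,0.085,0]

```text
time: 6.45
tool_pos: [654.1, -90.7, 330.6]
orientation: [0.001, 0.767, 0.642, 0.001]
ft_force: [-1.8, 0.2, 6.9]
width: 0.113
```

```bash
python3 - <<'E'
from h import *
s=bot.observe();p=RZ.T@(s["tool_pos"]-[0,0,6]-T0);print("bar in chest",p, "theta",np.arctan2(p[2]-100.5,120-p[0])-np.arctan2(41,220),"rad",np.hypot(p[2]-100.5,120-p[0]))
E
```

```text
bar in chest [ 78.29245925   0.99722053 324.57027243] theta 1.2025164378447801 rad 227.91885824167636
```

Call:
servo_tool:
  series:
    - [0,0,0,0,0,0,24]
    - [0,0,0,0,0,0,24]
    - [0,0,0,0,0,0,24]
    - [0,0,0,0,0,0.15,24]
    - [0,0,0,0,0,0.35,24]
    - [0,0,0,0,0,0.6,24]
    - [0,0,0,-0.5,-0.3,0.6,50]
    - [0,0,0,-0.8,-0.9,0.6,50]
    - [0,0,0,-0.8,-0.95,0.6,50]
    - [0,0,0,-0.8,-0.95,0.6,50]

```text
time: 7.7
tool_pos: [531.8, -236.1, 419.8]
orientation: [0.0, 0.768, 0.641, -0.0]
ft_force: [0.1, 1.0, -0.5]
width: 0.547
```

```bash
python3 - <<'E'
from h import *
th=1.2
p=lidpt(th,215,3,-114);print("knob pred",W([p[0],-172,p[2]-150]))
im=optics.grab_frame("top")[:,:,::-1];cv2.imwrite("raw_top2.png",im)
v=cv2.resize(im[100:270,220:400],None,fx=4,fy=3.5,interpolation=cv2.INTER_CUBIC)
q=proj("top",[W([p[0],-172,p[2]-150]),W(lidpt(th,215,3,-114)),W(lidpt(th,220,41))]);print(q,(q-[220,100])*[4,3.5])
cv2.imwrite("pics/t3.png",v);s=bot.observe();print(s["tool_pos"],s["ft_force"])
E
```

```text
knob pred [ 590.79118818 -255.10972584  151.97547675]
[[357.96287628 189.93213178]
 [352.2876138  176.76619899]
 [311.32589685 153.50396778]] [[551.85150513 314.76246125]
 [529.1504552  268.68169648]
 [365.30358739 187.26388723]]
[ 532.61563312 -234.83905549  419.65896104] [0.16031798 0.98544413 0.66142056]
```

View pics/t3.png

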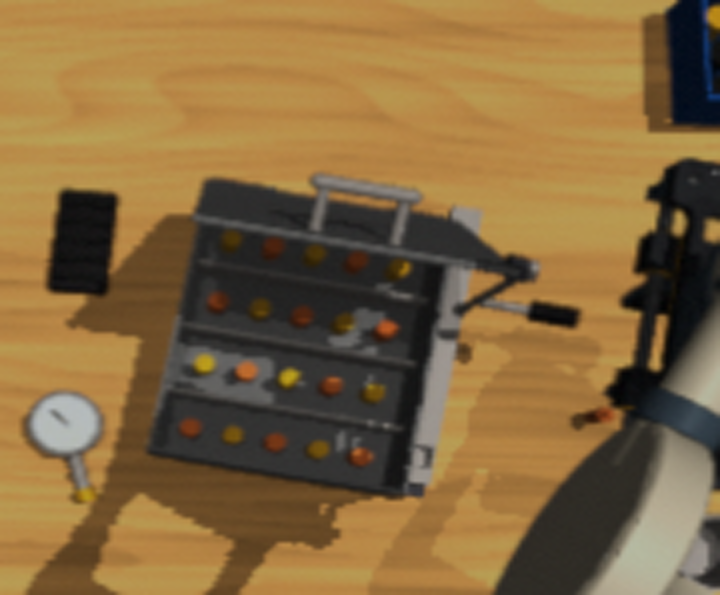

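```bash
cat >> h.py <<'E'
def knob(fx,fz):
    """knob (chest) and lid angle when the foot is at chest fx,fz"""
    f=lambda th:np.hypot(lidpt(th,215,3)[0]-fx,lidpt(th,215,3)[2]-fz)-205
    from scipy.optimize import brentq
    th=brentq(f,.3,1.2); P=lidpt(th,215,3,-114); F=np.array([fx,-114,fz]); k=F+(P-F)*55/205; k[1]=-172
    return k,th
E
python3 - <<'E'
from h import *
u=lambda x,y:(220+x/4-.5+.12,100+y/3.5-.5+.14)
for n,p in(("hole",u(422,457)),("end",u(414,494)),("rear",u(466,208)),("pivot",u(527,267))):
    print(n,(RZ.T@(plane("top",[p],50)[0]-T0)).round(1))
k=W([45,-172,152]);print(k, (k-bot.observe()["tool_pos"]+[0,0,6]).round(1))
for fx,fz in((-20,66),(-40,66),(-60,62),(-60,56),(-70,56),(-80,56),(-90,56),(-100,56),(-110,56),(-75,46),(-95,46),(-100,46),(-115,46)):
    K,th=knob(fx,fz);print(fx,fz,round(th,3),K.round(1),W(K).round(1))
E
```

```text
hole [ -82.7 -114.9   50. ]
end [-116.8 -114.3   50. ]
rear [ 152.4 -111.8   50. ]
pivot [ 106.9 -169.9   50. ]
[ 590.90026678 -255.12918066  152.        ] [  58.3  -20.3 -261.7]
-20 66 0.9 [ -17.7 -172.   120.9] [ 529.2 -244.1  120.9]
-40 66 0.888 [ -32.8 -172.   120.5] [ 514.3 -241.5  120.5]
-60 62 0.844 [ -49.4 -172.   116. ] [ 497.9 -238.5  116. ]
-60 56 0.809 [ -50.9 -172.   110.2] [ 496.5 -238.3  110.2]
-70 56 0.799 [ -58.7 -172.   109.8] [ 488.8 -236.9  109.8]
-80 56 0.786 [ -66.5 -172.   109.3] [ 481.1 -235.5  109.3]
-90 56 0.772 [ -74.4 -172.   108.8] [ 473.3 -234.2  108.8]
-100 56 0.756 [ -82.4 -172.   108.1] [ 465.5 -232.8  108.1]
-110 56 0.739 [ -90.4 -172.   107.4] [ 457.6 -231.4  107.4]
-75 46 0.738 [ -64.8 -172.   100. ] [ 482.8 -235.9  100. ]
-95 46 0.714 [ -80.4 -172.    99. ] [ 467.5 -233.1   99. ]
-100 46 0.707 [ -84.3 -172.    98.7] [ 463.6 -232.4   98.7]
-115 46 0.684 [ -96.2 -172.    97.7] [ 451.9 -230.3   97.7]
```

Call:
servo_tool:
  series:
    - [0,0,0,0.384,-0.161,0,50]
    - [0,0,0,0.384,-0.161,0,50]
    - [0,0,0,0.384,-0.161,-0.4,50]
    - [0,0,0,0.384,-0.161,-0.8,50]
    - [0,0,0,0.384,-0.161,-1,50]
    - [0,0,0,0.384,-0.161,-1,50]
    - [0,0,0,0.384,-0.161,-1,50]

```text
time: 8.62
tool_pos: [592.2, -256.9, 271.3]
orientation: [0.001, 0.766, 0.642, 0.0]
ft_force: [-0.2, 0.1, 0.4]
width: 0.548
```

Call:
servo_tool:
  series:
    - [0,0,0,0,0,-0.3,50]
    - [0,0,0,0,0,-0.6,50]
    - [0,0,0,0,0,-0.744,50]
    - [0,0,0,0,0,-0.744,50]
    - [0,0,0,0,0,-0.744,50]

```text
time: 9.25
tool_pos: [592.4, -257.6, 160.1]
orientation: [0.001, 0.766, 0.642, 0.001]
ft_force: [0.0, 0.2, -0.3]
width: 0.547
```

```bash
python3 - <<'E'
from h import *
s=bot.observe();print((RZ.T@(s["tool_pos"]-[0,0,6]-T0)).round(1),s["ft_force"])
C=cam("wrist");im=optics.grab_frame("wrist")[:,:,::-1];cv2.imwrite("pics/w2.png",im)
print(proj("wrist",[W([45,-154,152]),W([45,-190,152]),W([45,-114,97])],C))
E
```

```text
[  46.9 -174.2  154.1] [ 0.04889397  0.16708369 -0.26981943]
[[247.11655553 221.90833298]
 [247.2110702  279.05609726]
 [247.45613977 139.50046073]]
```

View pics/w2.png

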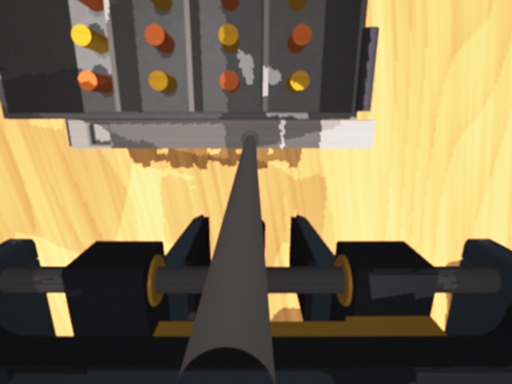

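Call:
servo_tool:
  series:
    - [0,0,0,0,0,0,30]
    - [0,0,0,0,0,0,22]
    - [0,0,0,0,0,0,0]
    - [0,0,0,0,0,0,0]
    - [0,0,0,0,0,0,0]
    - [0,0,0,0,0,0,0]
  force: 4

```text
time: 10.05
tool_pos: [591.3, -257.2, 158.0]
orientation: [0.0, 0.767, 0.642, 0.0]
ft_force: [0.1, 0.3, 1.6]
width: 0.198
```

```bash
python3 - <<'E'
from h import *
s=bot.observe();p=s["tool_pos"]-[0,0,6];print((RZ.T@(p-T0)).round(1),s["ft_force"],s["width"]*91.2)
for z in (50,):
  print("hole/end",[(RZ.T@(q-T0)).round(1) for q in plane("wrist",[(99.5,133),(69,133)],z)])
for fx,fz in((0,75),(-30,68),(-55,62),(-62,56)):
    K,th=knob(fx,fz);d=W(K)-W([46,-172,152]);print(fx,fz,round(th,3),d.round(1),(d/150).round(3))
E
```

```text
[  45.8 -174.   152. ] [0.0725025  0.33635949 1.56948705] 18.09013906748484
hole/end [array([ -81.7, -112.3,   50. ]), array([-107.7, -112.3,   50. ])]
0 75 0.974 [-44.9   8.  -22. ] [-0.299  0.053 -0.147]
-30 68 0.909 [-69.5  12.4 -29.3] [-0.463  0.083 -0.195]
-55 62 0.85 [-90.1  16.1 -35.8] [-0.601  0.107 -0.239]
-62 56 0.807 [-96.9  17.3 -41.8] [-0.646  0.115 -0.279]
```

Call:
servo_tool:
  series:
    - [0,0,0,-0.08,0.013,-0.04,0]
    - [0,0,0,-0.15,0.027,-0.075,0]
    - [0,0,0,-0.22,0.04,-0.11,0]
    - [0,0,0,-0.299,0.053,-0.147,0]
    - [0,0,0,-0.38,0.068,-0.171,0]
    - [0,0,0,-0.463,0.083,-0.195,0]
    - [0,0,0,-0.53,0.094,-0.217,0]
    - [0,0,0,-0.58,0.104,-0.233,0]
    - [0,0,0,-0.58,0.104,-0.233,0]

```text
time: 11.18
tool_pos: [503.6, -241.4, 122.7]
orientation: [-0.0, 0.767, 0.642, -0.0]
ft_force: [-0.6, -1.7, -5.6]
width: 0.196
```

```bash
python3 - <<'E'
from h import *
s=bot.observe();print((RZ.T@(s["tool_pos"]-[0,0,6]-T0)).round(1),s["ft_force"],s["width"]*91.2)
C=cam("wrist");im=optics.grab_frame("wrist")[:,:,::-1];cv2.imwrite("pics/w3.png",im)
for f in((-52,63),(-60,56),(-82,50)):print(f,proj("wrist",[W([f[0],-114,f[1]])],C))
E
```

```text
[ -43.3 -173.8  116.7] [-0.57595572 -1.70316611 -5.62759213] 17.90328087297761
(-52, 63) [[237.98221702 140.64291801]]
(-60, 56) [[227.09021598 139.68737773]]
(-82, 50) [[197.54428268 138.92037597]]
```

View pics/w3.png

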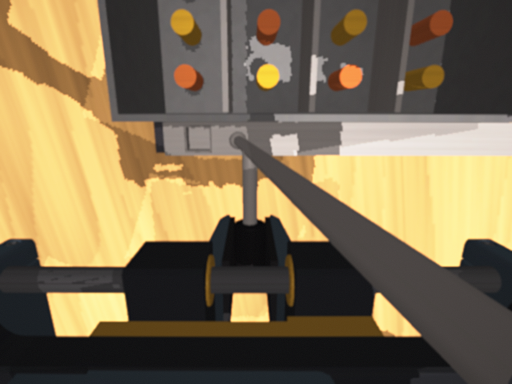

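Call:
servo_tool:
  series:
    - [0,0,0,-0.035,0.006,-0.022,0]
    - [0,0,0,-0.07,0.0125,-0.036,0]
    - [0,0,0,-0.07,0.0125,-0.044,0]
    - [0,0,0,-0.07,0.0125,-0.05,0]
    - [0,0,0,-0.07,0.0125,-0.05,0]

```text
time: 11.85
tool_pos: [493.2, -239.4, 115.4]
orientation: [-0.001, 0.767, 0.642, -0.0]
ft_force: [-4.7, 0.4, 4.2]
width: 0.197
```

Call:
servo_tool:
  series:
    - [0,0,0,-0.013,0.002,0,0]
    - [0,0,0,-0.026,0.005,-0.001,0]
    - [0,0,0,-0.039,0.007,-0.002,0]
    - [0,0,0,-0.052,0.009,-0.003,0]
    - [0,0,0,-0.059,0.01,-0.004,0]
    - [0,0,0,-0.059,0.01,-0.004,0]

```text
time: 12.6
tool_pos: [484.6, -238.1, 114.7]
orientation: [-0.0, 0.767, 0.642, -0.0]
ft_force: [-1.1, 1.1, -3.5]
width: 0.197
```

Call:
servo_tool:
  series:
    - [0,0,0,-0.013,0.002,-0.007,0]
    - [0,0,0,-0.026,0.005,-0.013,0]
    - [0,0,0,-0.033,0.006,-0.02,0]
    - [0,0,0,-0.033,0.006,-0.027,0]
    - [0,0,0,-0.033,0.006,-0.027,0]

```text
time: 13.22
tool_pos: [479.8, -237.2, 110.7]
orientation: [-0.0, 0.766, 0.642, -0.0]
ft_force: [-0.7, 2.3, -4.0]
width: 0.196
```

Call:
servo_tool:
  series:
    - [0,0,0,-0.005,0.001,-0.01,0]
    - [0,0,0,-0.007,0.001,-0.02,0]
    - [0,0,0,-0.01,0.001,-0.028,0]
    - [0,0,0,-0.01,0.001,-0.035,0]
    - [0,0,0,-0.01,0.001,-0.035,0]

```text
time: 13.85
tool_pos: [478.3, -237.1, 105.5]
orientation: [-0.0, 0.767, 0.642, -0.0]
ft_force: [0.0, 2.7, -3.1]
width: 0.197
```

```bash
python3 - <<'E'
from h import *
s=bot.observe();print((RZ.T@(s["tool_pos"]-[0,0,6]-T0)).round(1),s["ft_force"],s["width"]*91.2)
for f in((-78,46),(-81,46),(-84,46),(-84,50)):print(f,knob(*f))
E
```

```text
[ -69.  -174.    99.5] [ 0.0301714   2.73366834 -3.08802797] 17.95590807234491
(-78, 46) (array([ -67.11789413, -172.        ,   99.91270511]), 0.7352897528804396)
(-81, 46) (array([ -69.44332953, -172.        ,   99.77214304]), 0.73196716865487)
(-84, 46) (array([ -71.77476909, -172.        ,   99.62409654]), 0.7284786618900834)
(-84, 50) (array([ -70.95137868, -172.        ,  103.42970598]), 0.7493541300793259)
```

Call:
servo_tool:
  series:
    - [0,0,0,0,0,-0.007,0]
    - [0,0,0,0,0,-0.013,0]
    - [0,0,0,0,0,-0.013,0]
    - [0,0,0,0,0,-0.013,0]

```text
time: 14.35
tool_pos: [478.3, -237.3, 103.7]
orientation: [0.0, 0.766, 0.642, -0.0]
ft_force: [-3.1, 0.4, 5.2]
width: 0.195
```

```bash
python3 - <<'E'
from h import *
s=bot.observe();print((RZ.T@(s["tool_pos"]-[0,0,6]-T0)).round(1),s["ft_force"])
C=cam("wrist");im=optics.grab_frame("wrist")[:,:,::-1];cv2.imwrite("pics/w4.png",cv2.resize(im[90:220,150:400],None,fx=3,fy=3,interpolation=cv2.INTER_CUBIC))
for f in((-81,56),(-81,46),(-82,50)):print(f,(proj("wrist",[W([f[0],-114,f[1]])],C)-[150,90])*3)
E
```

```text
[ -68.9 -174.2   97.7] [-3.07859972  0.37645889  5.19697014]
(-81, 56) [[245.72365019 155.33019269]]
(-81, 46) [[248.29035987 150.87939746]]
(-82, 50) [[242.79137311 152.60534045]]
```

View pics/w4.png

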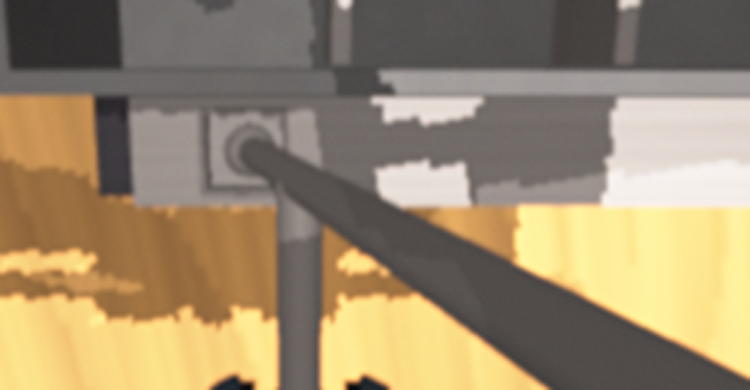

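Call:
servo_tool:
  series:
    - [0,0,0,0,0,0.008,20]
    - [0,0,0,0,0,0.008,24]
    - [0,0,0,0,0,0.008,30]
    - [0,0,0,0,0,0.008,36]
    - [0,0,0,0,0,0.008,40]
    - [0,0,0,0,0,0.008,40]
    - [0,0,0,0,0,0.008,40]

```text
time: 15.28
tool_pos: [478.4, -237.1, 104.8]
orientation: [-0.0, 0.767, 0.642, -0.0]
ft_force: [0.2, 0.1, 0.5]
width: 0.441
```

Call:
servo_tool:
  series:
    - [0,0,0,0,0,0.1,40]
    - [0,0,0,0,0,0.2,40]
    - [0,0,0,-0.01,-0.05,0.4,40]
    - [0,0,0,-0.03,-0.15,0.7,40]
    - [0,0,0,-0.05,-0.3,1,40]
    - [0,0,0,-0.1,-0.6,1,40]
    - [0,0,0,-0.1,-0.6,1,40]

```text
time: 16.15
tool_pos: [463.2, -329.7, 256.5]
orientation: [0.001, 0.767, 0.641, -0.0]
ft_force: [1.2, -0.2, -0.7]
width: 0.438
```

```bash
python3 - <<'E'
from h import *
import time
a=optics.grab_frame("top")[:,:,::-1].astype(int)
for _ in range(12): b=optics.grab_frame("scene")
b=optics.grab_frame("top")[:,:,::-1];cv2.imwrite("pics/t5.png",cv2.resize(b[100:270,220:400],None,fx=4,fy=3.5,interpolation=cv2.INTER_CUBIC))
print("motion",np.abs(a-b)[120:260,240:350].mean(),np.abs(a-b)[120:260,240:350].max())
K,th=knob(-81,46);print(th,(proj("top",[W(K),W(lidpt(th,220,41)),W([-81,-114,46])])-[220,100])*[4,3.5])
s=bot.observe();print(s["time"],s["tool_pos"],s["ft_force"])
E
```

```text
motion 0.973008658008658 56
0.73196716865487 [[509.29602624 451.20550378]
 [329.98527923 325.51224662]
 [418.77714336 453.86794599]]
16.85 [ 463.47601174 -327.05242078  254.79017729] [-0.34721935 -0.36979677 -0.05222587]
```

View pics/t5.png

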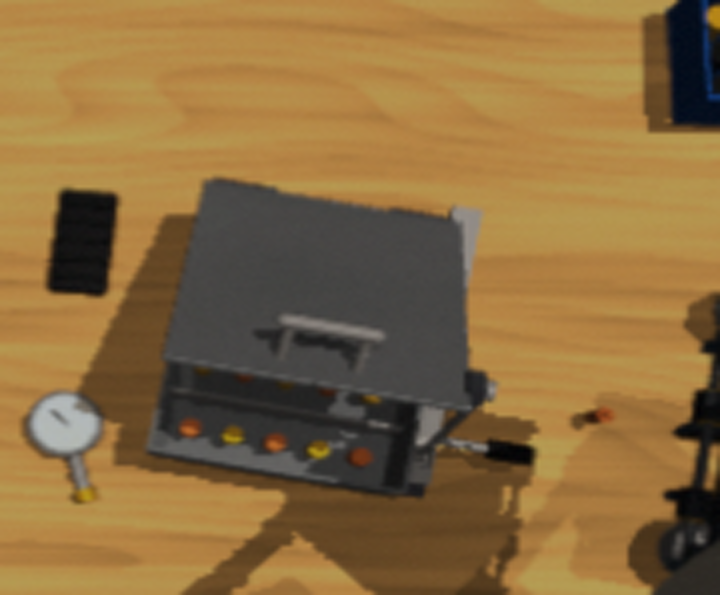

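The handle is at (331, 327) and the knob at (511, 453). Both are within 2 px of the positions expected for a seated foot with the lid at 0.73 rad, and the gripper is clear.

```bash
python3 -c "
from workcell import bot
print(bot.finish_job())"
```

```text
the job is handed in; nothing more can be done
None
```

The prop rod's foot is in the holding hole, the lid is resting on the rod, and I handed the job in at about 17 s; no verdict was reported.

- **Lifting the lid:** I raised it by its handle to about 1.2 rad and let go. It stayed up, close to its 1.25 rad stop. On the way up the wrist force reached about 35 N because my arc was about 3 mm too tight. I corrected it and the force fell to 7 N or less.
- **Seating the foot:** I took the knob with a 4 N grip and slid the foot along the rail until it dropped into the hole at about chest x = -81 mm. It bottomed out at about the fully-home depth. Wrist force stayed at or below about 6 N whenever I read it; the rail force itself isn't measured, but I estimate about 10 N at most.
- **Last checks:**
  - A wrist picture before release shows the foot inside the square hole.
  - After release, the handle and knob were within 2 px of where they should be for a seated foot and a lid at about 0.73 rad.
  - Wrist force was near zero.
  - The gauge, pad and valve core look unmoved. I did not check the other bystanders, but the arm never came near them.
- **Less certain:** the check for lid movement between two pictures 0.65 s apart averaged only 1 grey level. It had one 56-level peak, which I put down to the arm's moving shadow but did not confirm.

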